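Build up the optical column on the camera housing

TASK

Build up the optical column on the blue camera housing, whose round port faces up: plug in the long extension tube first, then the filter cell on top of it, then the lens, and finally the dust cap in the front of the lens, each upright and fully home in the one below. Set the filter cell and the lens down gently, never letting them drop, and leave the short tube, the box camera and the screwdriver where they are.

Things in the scene. Friction and masses are not known exactly. Their poses are not given: they have to be found in the camera images.
- housing: Blue box 110 x 110 mm with an aluminium collar, 66 mm across, in the middle of its top: the port, a round bore 42 mm across and 13 mm deep, open upward, rim 70 mm above the bench. Fixed, at the left or right of the bench. Origin on the bench straight under the middle of the port, z up. A spigot fully home in the port ends 62 mm above the origin.
- long_tube: Long extension tube: bare aluminium, 58 mm high in all, body 52 mm across, 0.12 kg. Stands upright at the start; origin at the centre of its underside, z up. Below, a spigot 38 mm across, 8 mm long, nose tapered to 31 mm; the shoulder above it comes to rest on the rim of the part below. In the top a bore 42 mm across, open down through the body, takes the next part's spigot.
- filter_cell: Filter cell: dark steel, 36 mm high in all, body 52 mm across, 0.1 kg, flat amber glass at the bottom of its bore. Stands upright at the start; origin at the centre of its underside, z up. Below, a spigot 38 mm across, 8 mm long, nose tapered to 31 mm; the shoulder above it comes to rest on the rim of the part below. In the top a bore 42 mm across, 11 mm deep, takes the next part's spigot.
- lens: Lens: black, ribbed focusing ring, 64 mm high in all, body 54 mm across, 0.24 kg, clear front glass at the bottom of its bore. Stands upright at the start; origin at the centre of its underside, z up. Below, a spigot 38 mm across, 8 mm long, nose tapered to 31 mm; the shoulder above it comes to rest on the rim of the part below. In the top a bore 42 mm across, 11 mm deep, takes the next part's spigot.
- dust_cap: Dust cap: black plastic plug, 42 mm high in all, 0.045 kg. Spigot below (38 mm across, 8 mm long, nose tapered to 31 mm), then a flange 52 mm across from 8 to 14 mm above the origin, which comes to rest on the rim of the lens, then a round grip knob 26 mm across from 14 to 42 mm. Stands upright at the start; origin at the centre of its underside, z up. 
- short_tube: Short extension tube, not needed: 30 mm high in all, otherwise just like the long one. Stands upright at the start; origin at the centre of its underside, z up. Loose; stays where it is.
- supply: Grey power supply box 115 x 105 mm, 58 mm high, slots in its top, no port. Fixed, on the side where the housing is not; origin on the bench under its middle.
- box_camera: White box camera lying beyond the parts, body 62 x 105 mm, 56 mm high, with a black lens 38 mm across at its -y end that makes it 147 mm long. Loose; origin on the bench under the middle of the body. Stays where it is.
- screwdriver: Screwdriver 170 mm long lying on the bench beyond the parts, to the left. Loose; origin at the underside. Stays where it is.

How it is judged:
By the outcome, as a careful person would: the job done as asked, in the order asked, and still so for the second after the job is handed in, with the robot touching nothing.
It also fails if it takes over 96 s, if anything falls off the work surface, if the arm or the gripper's body presses on something with over 40 N, if the wrist force passes 120 N, or if a joint passes its speed limit or range.

ROBOT

A 6-joint arm with a two-finger parallel gripper is mounted at the origin on the work surface. World frame = base frame: x ahead of the robot, y to its left, z up, the work surface at z = 0. Lengths are in m, angles in rad, forces in N, time in s.
With the tool pointing down it reaches from about 0.325 to 0.875 m from the base axis. Payload 4.4 kg.
Tool frame: the origin (TCP) lies at the centre of the arm's flange, where the gripper is bolted on; the fingertips stand 173 mm ahead of it and the grasp point (between the pads) lies arm.grip_point_offset ahead of it (arm.grip_point_offset is the distance from the TCP to the grasp point, in m); z points along the fingers, y is the line along which they close (so a half turn about z gives the same grasp; the last joint's range is limited). The gripper opens to 85 mm and grips with 20 to 120 N. Pads are 22 mm wide; open, the fingers measure 114 mm over their backs; the gripper's body (76 mm by 85 mm) begins 54 mm behind the grasp point. The pads swing forward as they close: fully open they stand 13 mm farther back than shut.
Start: joints at [1.014, 0.207, 1.542, -0, 1.393, -0.15], TCP at [0.228, 0.528, 0.405] pointing down, gripper open.
Joint ranges: [-2.73, 2.73], [-0.86, 2.22], [0.23, 2.46], [-1.11, 4.25], [0.08, 2.63], [-2.82, 2.82]. Speed limits (rad/s): [2.79, 2.79, 3.14, 3.14, 3.14, 3.14].

INTERFACE

Orientations are given as a 3x3 rotation matrix whose columns are the frame's x, y, z axes.
In Python, from rig import arm gives the robot as it stands.
- The arm moves only by the shell command python3 -m jog 'ROWS' [FORCE]. ROWS is JSON, a list of rows, each a list of 3 entries, a list of its own where there are three numbers: the shift along the tool's x, y, z in mm, then the turn, a rotation vector about the tool's x, y, z in rad, then the finger opening in mm, from 0 to 85.4. In form: [[[tx, ty, tz], [rx, ry, rz], grip], ...]. A call has exactly 8 rows; each row shifts and turns the commanded pose from where the row before left it, along the tool's axes as they then stand; what a row does not reach is not made up. A row lasts 1/12 s, in which the tool goes at most 41.7 mm and 7.16 degrees, less where a joint would pass 70% of its speed; a pose out of reach is approached as far as the arm can. A call with a gripper value outside its range is refused whole. The fingers move at their own pace and stop on an object; FORCE is the grip in N (left out, the last holds). Time passes only in rows, so rows that do not move let the fingers close, or fill a call up. It gives the time, the measured TCP pose, the force, the opening and the grip force at its end, in the units of the state.
- arm.get_state(): the state, without advancing time (a new reading comes with each control period).
- arm.grab_frame(name): name is "side" or "top"; returns a dict with "frame" (400x640x3 uint8, red, green, blue), "camera_matrix" (3x3 intrinsics, pixels), "k1" (the pictures are not rectified: a ray, as slopes to the right and down, at radius r is drawn at 1 + k1 r^2 times it, then the intrinsics apply), "view" (4x4, takes a point from world to camera coordinates). Camera axes: x right, y down, z forward; pixel columns grow to the right and rows downward; lengths in m; the calibration is good to about 2 mm. A picture is of the moment at which its call begins. There is no depth.
- arm.sign_off(): hands the job in; it is judged then, once.
Trained networks look in a picture, given as the dict that the camera call returned (one of the last four; its "shot" number tells which), for a name from the list of things; names that differ only in an ending like _2 or _b are one class to them, and where a whole thing is asked for, a point or a joint stands for the part that bears it (a point fixed in the world has none). Each returns a list of dicts, best first, with "confidence" (0 to 1); they miss things now and then, are a little off and sometimes report something else, mostly with a low value. They report only what shows in the picture. A call takes as long as a camera call.
- arm.cut_out(picture, target): "region" (400x640 bool, what is visible of it) and "extent" ([left, top, right, bottom] in pixels, round what is visible of it).
The state is a dict: "time_s": time; "qpos": joint angles; "dq": joint speeds; "joint_torque": joint torques, N m; "eef_pos": TCP position; "orientation": TCP orientation; "contact_force": force on the tool from outside, world axes, zero at the start; "torque": the same for the moment, N m; "gripper_width": opening from 0.0 (shut) to 1.0 (fully open); "grasp_force": force on a finger pad.
Only numpy, scipy, OpenCV 4.12 (cv2) and the standard library are available. Lean on these libraries where they do the work, as an engineer would, in place of code of your own. Each camera call takes 0.05 s, during which the arm holds its last target. There are 200 camera calls.

## Working session

There is one attempt and no reset: what is moved stays moved. The work goes in short steps, Python scripts to look and compute and a shell command to move; the robot and the scene stay as the last step left them, time stands still between calls to the robot, and variables do not carry over. Pictures are saved under pics/ and viewed, at most 14 in all, crops included, and the job is handed in when it is done.

```bash
mkdir -p pics; ls; cat > h.py <<'E'
from rig import arm
import numpy as np, cv2
def px2w(p,f,z):
    K=np.array(f["camera_matrix"]);V=np.array(f["view"]);k=f["k1"]
    d=(np.array(p,float)-K[:2,2])/[K[0,0],K[1,1]]
    s=d.copy()
    for _ in range(20): s=d/(1+k*(s@s))
    R=V[:3,:3];c=-R.T@V[:3,3];r=R.T@np.array([s[0],s[1],1]);
    return c+r*(z-c[2])/r[2]
def w2px(P,f):
    K=np.array(f["camera_matrix"]);V=np.array(f["view"]);P=np.atleast_2d(P)
    c=P@V[:3,:3].T+V[:3,3];s=c[:,:2]/c[:,2:];s=s*(1+f["k1"]*(s**2).sum(1,keepdims=True))
    return s*[K[0,0],K[1,1]]+K[:2,2]
def save(f,n): cv2.imwrite("pics/"+n+".png",f["frame"][:,:,::-1])
E
python3 - <<'E'
from h import *
for c in("top","side"):
    f=arm.grab_frame(c);save(f,c+"0")
    V=f["view"];print(c,(-V[:3,:3].T@V[:3,3]).round(3),V[2,:3].round(2),f["k1"],f["camera_matrix"][0][0])
    for n in["housing","long_tube","filter_cell","lens","dust_cap","short_tube","supply","box_camera","screwdriver"]:
        for r in arm.cut_out(f,n)[:2]: print(n,round(r["confidence"],2),np.round(r["extent"]), px2w([(r["extent"][0]+r["extent"][2])/2,(r["extent"][1]+r["extent"][3])/2],f,.03).round(3))
print(arm.grip_point_offset,arm.get_state())
E
```

```text
pics
top [0.502 0.007 1.077] [ 0.11 -0.01 -0.99] -0.12653836165648086 493.9325979805823
housing 0.89 [427. 236. 492. 298.] [ 0.462 -0.315  0.03 ]
long_tube 0.72 [294. 219. 321. 238.] [0.547 0.01  0.03 ]
long_tube 0.27 [132. 190. 198. 256.] [0.561 0.313 0.03 ]
filter_cell 0.56 [351. 159. 377. 188.] [ 0.663 -0.113  0.03 ]
lens 0.61 [254. 160. 281. 190.] [0.663 0.095 0.03 ]
dust_cap 0.83 [261. 266. 285. 288.] [0.445 0.083 0.03 ]
short_tube 0.83 [349. 270. 377. 296.] [ 0.43  -0.107  0.03 ]
supply 0.6 [133. 188. 200. 259.] [0.56  0.311 0.03 ]
box_camera 0.67 [315.  94. 395. 138.] [ 0.791 -0.095  0.03 ]
screwdriver 0.72 [194. 114. 208. 190.] [0.715 0.238 0.03 ]
screwdriver 0.37 [350. 163. 375. 187.] [ 0.66  -0.109  0.03 ]
side [0.46  0.803 0.512] [ 0.18 -0.84 -0.52] 0.004578268806700919 467.2948740635396
housing 0.88 [379. 119. 433. 160.] [ 0.467 -0.303  0.03 ]
housing 0.47 [349. 180. 374. 215.] [0.537 0.003 0.03 ]
long_tube 0.75 [350. 179. 373. 214.] [0.538 0.    0.03 ]
filter_cell 0.71 [304. 156. 324. 179.] [ 0.657 -0.095  0.03 ]
lens 0.73 [405. 169. 431. 193.] [ 0.43  -0.093  0.03 ]
len
[... 454 characters left out ...]
.39350298e+00, -1.50493516e-01]), 'dq': array([ 0.00118311,  0.00037425,  0.00038755, -0.00167475,  0.00013826,
       -0.00013142]), 'joint_torque': array([ 1.04277184e-03, -3.83057141e+01, -2.91981018e+01, -1.18888565e-04,
        7.92385290e-04, -2.43650015e-05]), 'eef_pos': array([0.22751341, 0.52808812, 0.4047052 ]), 'orientation': array([[-9.18406012e-01,  3.95639224e-01,  4.64361725e-05],
       [ 3.95639225e-01,  9.18406012e-01,  1.47159198e-05],
       [-3.68250649e-05,  3.18871605e-05, -9.99999999e-01]]), 'contact_force': array([-0.81131881,  0.14914729, -0.14374478]), 'torque': array([-0.03248378,  0.00261667,  0.00427063]), 'grasp_force': 0.0, 'gripper_width': 0.9998828369765631}
```

View pics/top0.png

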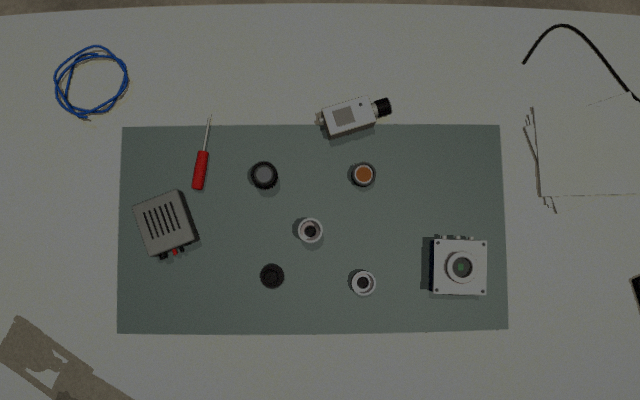

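View pics/side0.png

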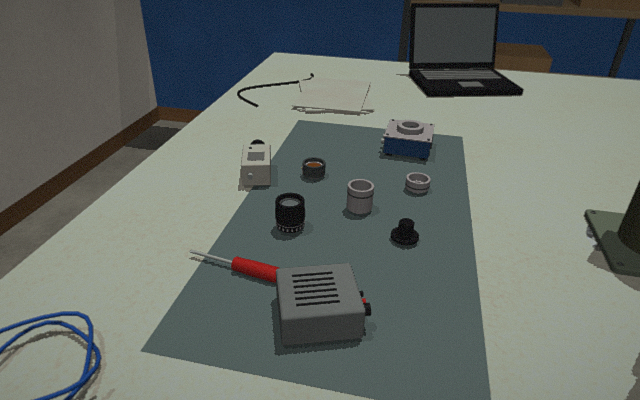

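The top view shows the long tube at (309,230), lens (264,174), filter (363,174), cap (272,276), short tube (363,283) and the housing port near (460,267). The side view agrees: the tall aluminium tube at (360,196) is the long one.

```bash
cat >> h.py <<'E'
from scipy.optimize import least_squares
PR={"long_tube":[(0,.0155),(.008,.026),(.058,.026)],"filter_cell":[(0,.0155),(.008,.026),(.036,.026)],"lens":[(0,.0155),(.008,.027),(.064,.027)],
"dust_cap":[(0,.0155),(.008,.026),(.014,.026),(.014,.013),(.042,.013)],"short_tube":[(0,.0155),(.008,.026),(.03,.026)]}
A=np.linspace(0,2*np.pi,72)
def ext(n,x,y,z,f):
    P=np.vstack([np.c_[x+r*np.cos(A),y+r*np.sin(A),0*A+z+h] for h,r in PR[n]]);q=w2px(P,f)
    return np.r_[q.min(0),q.max(0)]
def fit(n,obs,x0,z=0):
    # obs: list of (frame, extent); extents are inclusive pixel edges
    return least_squares(lambda p:np.concatenate([ext(n,p[0],p[1],z,f)-(np.array(e)) for f,e in obs]),x0,x_scale=.01,loss="soft_l1")
E
python3 - <<'E'
from h import *
T=arm.grab_frame("top");S=arm.grab_frame("side")
x0={"long_tube":(.547,.01),"filter_cell":(.66,-.1),"lens":(.66,.095),"dust_cap":(.445,.09),"short_tube":(.43,-.1)}
for n in x0:
    o=[]
    for f in(T,S):
        for r in arm.cut_out(f,n):
            m=np.r_[r["extent"]]; 
            if np.abs((m[:2]+m[2:])/2-w2px([*x0[n],.03],f)[0]).max()<15: o.append((f,m));break
    out=[fit(n,[q],x0[n]) for q in o]
    b=fit(n,o,x0[n]);print(n,len(o),b.x.round(4),[q.x.round(4) for q in out],b.fun.round(1))
# port: collar ellipse
for f,nm,c in((T,"top",(460,267)),(S,"side",(409,128))):
    g=f["frame"][c[1]-50:c[1]+50,c[0]-50:c[0]+50][:,:,::-1];cv2.imwrite(f"pics/port_{nm}.png",cv2.resize(g,None,fx=5,fy=5,interpolation=cv2.INTER_CUBIC))
for p in((460,267),(460,266)):print(px2w(p,T,.07))
E
```

```text
long_tube 2 [0.5414 0.0073] [array([0.546 , 0.0074]), array([0.5378, 0.0064])] [ 0.2  0.4 -0.1  4.4 -3.5 -0.  -0.3 -0.1]
filter_cell 2 [ 0.6613 -0.1125] [array([ 0.663 , -0.1121]), array([ 0.6579, -0.1126])] [-0.3  0.7  0.7  0.8 -0.4  2.5 -2.6 -1.4]
lens 2 [0.6596 0.0977] [array([0.661 , 0.0962]), array([0.6573, 0.1061])] [-1.  -0.7 -0.4  2.2 -0.5 -2.3  0.5 -2.9]
dust_cap 2 [0.4435 0.0854] [array([0.4459, 0.0868]), array([0.4416, 0.0835])] [-1.1 -0.4  2.4  2.6 -2.8 -1.   0.5  1.4]
short_tube 2 [ 0.4263 -0.105 ] [array([ 0.4252, -0.1049]), array([ 0.4265, -0.1084])] [ 0.3 -2.2 -0.2  1.1  0.2 -1.3 -0.1  2.3]
[ 0.46238739 -0.30327075  0.07      ]
[ 0.46443241 -0.3033345   0.07      ]
```

View pics/port_top.png

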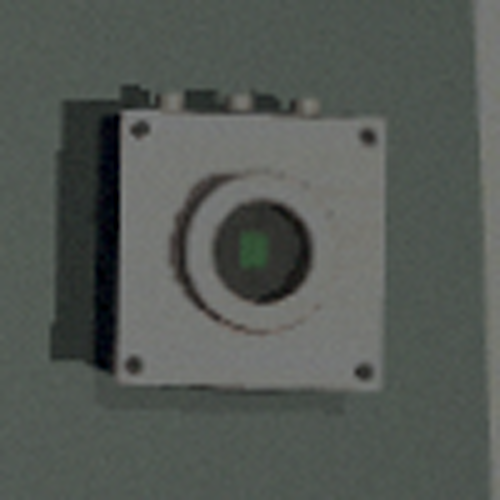

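View pics/port_side.png

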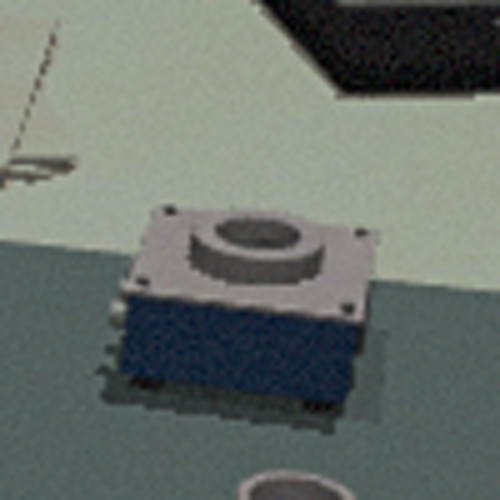

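```bash
python3 -m jog '[[[0,0,0],[0,0,-0.102],85],[[0,0,0],[0,0,-0.102],85],[[0,0,0],[0,0,-0.102],85],[[0,0,0],[0,0,-0.101],85],[[-20,-33,0],[0,0,0],85],[[-20,-33,0],[0,0,0],85],[[-20,-33,0],[0,0,0],85],[[-20,-33,0],[0,0,0],85]]'
python3 -m jog '[[[-20,-33,0],[0,0,0],85],[[-20,-33,0],[0,0,0],85],[[-20,-33,0],[0,0,0],85],[[-20,-33,0],[0,0,0],85],[[-20,-33,0],[0,0,0],85],[[-20,-33,0],[0,0,0],85],[[-20,-33,0],[0,0,0],85],[[-20,-33,0],[0,0,0],85]]'
python3 - <<'E'
from h import *
T=arm.grab_frame("top");S=arm.grab_frame("side")
print(px2w((462.5,267.2),T,.07),px2w((410.4,124.4),S,.07))
def res(p):return np.r_[w2px([*p,.07],T)[0]-(462.5,267.2),w2px([*p,.07],S)[0]-(410.4,124.4)]
b=least_squares(res,(.46,-.3),x_scale=.01);print(b.x,b.fun)
print(arm.get_state()["orientation"].round(4))
E
```

```text
time_s: 2.27
eef_pos: [0.3079, 0.3948, 0.4047]
orientation: [[-1.0, -0.002, 0.0], [-0.002, 1.0, 0.0], [-0.0, 0.0, -1.0]]
contact_force: [0.3, 0.4, 0.6]
gripper_width: 0.996
grasp_force: 0.0
time_s: 2.93
eef_pos: [0.4682, 0.1303, 0.405]
orientation: [[-1.0, 0.0, 0.001], [0.0, 1.0, 0.0], [-0.001, 0.0, -1.0]]
contact_force: [0.2, 0.8, -0.4]
gripper_width: 0.987
grasp_force: 0.0
[ 0.46186445 -0.30853553  0.07      ] [ 0.46114322 -0.30646648  0.07      ]
[ 0.46157527 -0.30834437] [-0.08613488  0.14329503 -0.13857122 -0.30004329]
[[-1.      0.0069  0.0023]
 [ 0.0069  1.     -0.0019]
 [-0.0023 -0.0019 -1.    ]]
```

```bash
python3 -m jog '[[[-18.5,-31,0],[0,0,0],85],[[-18.5,-31,0],[0,0,0],85],[[-18,-30.5,0],[0,0,0],85],[[-18,-30.5,0],[0,0,0],85],[[0,0,30],[0,0,0],85],[[0,0,35],[0,0,0],85],[[0,0,35],[0,0,0],85],[[0,0,0],[0,0,0],85]]'
python3 - <<'E'
from h import *
T=arm.grab_frame("top");S=arm.grab_frame("side")
o=[]
for f in(T,S):
    for r in arm.cut_out(f,"long_tube")[:2]: print(round(r["confidence"],2),r["extent"],ext("long_tube",.5414,.0073,0,f).round(1))
E
python3 -m jog '[[[0,0,35],[0,0,0],85],[[0,0,35],[0,0,0],85],[[0,0,30],[0,0,0],85],[[0,0,10],[0,0,0],85],[[0,0,0],[0,0,0],50],[[0,0,0],[0,0,0],45],[[0,0,0],[0,0,0],45],[[0,0,0],[0,0,0],45]]' 40
python3 -m jog '[[[0,0,0],[0,0,0],45],[[0,0,0],[0,0,0],45],[[0,0,0],[0,0,0],45],[[0,0,0],[0,0,0],45],[[0,0,0],[0,0,0],45],[[0,0,0],[0,0,0],45],[[0,0,0],[0,0,0],45],[[0,0,0],[0,0,0],45]]' 40
```

```text
time_s: 3.7
eef_pos: [0.5369, 0.0099, 0.2971]
orientation: [[-1.0, 0.0, -0.016], [0.0, 1.0, 0.003], [0.016, 0.003, -1.0]]
contact_force: [-1.9, -0.1, -1.0]
gripper_width: 0.992
grasp_force: 0.0
0.71 [271.7, 192.6, 303.6, 237.6] [345.7 179.3 373.6 214.8]
0.67 [348.9, 179.4, 375.9, 213.7] [345.7 179.3 373.6 214.8]
time_s: 4.57
eef_pos: [0.5427, 0.0089, 0.198]
orientation: [[-1.0, -0.0, 0.007], [-0.0, 1.0, -0.001], [-0.007, -0.001, -1.0]]
contact_force: [1.1, -0.0, 4.8]
gripper_width: 0.588
grasp_force: 42.2
time_s: 5.23
eef_pos: [0.5427, 0.0089, 0.198]
orientation: [[-1.0, -0.0, 0.007], [-0.0, 1.0, -0.001], [-0.007, -0.001, -1.0]]
contact_force: [-0.6, -0.5, 6.8]
gripper_width: 0.592
grasp_force: 42.4
```

```bash
python3 -m jog '[[[0,0,-20],[0,0,0],45],[[0,0,-40],[0,0.007,0],45],[[0,0,-40],[0,0,0],45],[[5,-20,-10],[0,0,0],45],[[10,-40,0],[0,0,0],45],[[10,-40,0],[0,0,0],45],[[10,-40,0],[0,0,0],45],[[10,-40,0],[0,0,0],45]]'
python3 -m jog '[[[10,-38,0],[0,0,0],45],[[10,-38,0],[0,0,0],45],[[10,-38,0],[0,0,0],45],[[6,-23,0],[0,0,0],45],[[0,0,0],[0,0,0],45],[[0,0,0],[0,0,0],45],[[0,0,0],[0,0,0],45],[[0,0,0],[0,0,0],45]]'
python3 - <<'E'
from h import *
T=arm.grab_frame("top");S=arm.grab_frame("side");s=arm.get_state();p=s["eef_pos"];print(p,s["orientation"][:,2].round(4))
save(T,"t1");cv2.imwrite("pics/s1.png",S["frame"][30:230,300:540,::-1].repeat(3,0).repeat(3,1))
for n in("long_tube",):
  for f in(T,S):
    for r in arm.cut_out(f,n)[:2]: print(n,round(r["confidence"],2),np.round(r["extent"],1),ext(n,p[0],p[1],p[2]-.198,f).round(1))
E
```

```text
time_s: 5.9
eef_pos: [0.4953, -0.1722, 0.3063]
orientation: [[-1.0, -0.001, -0.005], [-0.001, 1.0, -0.001], [0.005, -0.001, -1.0]]
contact_force: [0.9, -0.4, -2.7]
gripper_width: 0.591
grasp_force: 42.3
time_s: 6.57
eef_pos: [0.4602, -0.3067, 0.3054]
orientation: [[-1.0, -0.002, -0.007], [-0.002, 1.0, 0.001], [0.007, 0.001, -1.0]]
contact_force: [-0.7, -0.2, -1.5]
gripper_width: 0.588
grasp_force: 42.4
[ 0.460398   -0.30656478  0.30527752] [-7.1e-03  4.0e-04 -1.0e+00]
long_tube 0.69 [408.4  87.4 429.4 114.2] [402.2  83.4 426.8 112.4]
```

View pics/s1.png

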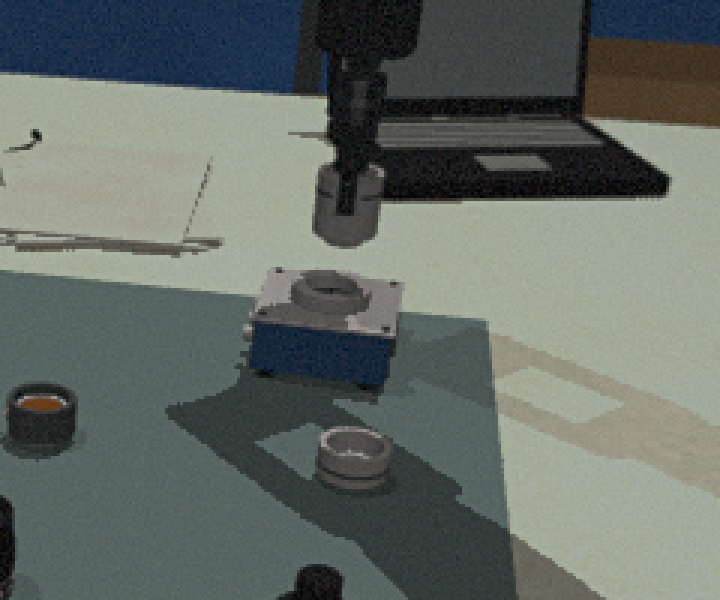

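The tube hangs upright in the gripper at crop px (349,205), slightly −x of the tool axis. I'll check its rim, and the other parts, in the first top picture.

```bash
python3 - <<'E'
import cv2,numpy as np
g=cv2.imread("pics/top0.png");t=[]
for c in((310,230),(363,174),(265,175),(272,276)):
    q=cv2.resize(g[c[1]-20:c[1]+20,c[0]-20:c[0]+20],None,fx=7.5,fy=7.5,interpolation=cv2.INTER_CUBIC);q=cv2.convertScaleAbs(q,alpha=1.7)
    for i in range(0,300,75): cv2.line(q,(i,0),(i,300),(255,255,0),1);cv2.line(q,(0,i),(300,i),(255,255,0),1)
    t.append(q)
cv2.imwrite("pics/q.png",np.vstack([np.hstack(t[:2]),np.hstack(t[2:])]))
E
```

```text
(no output)
```

View pics/q.png

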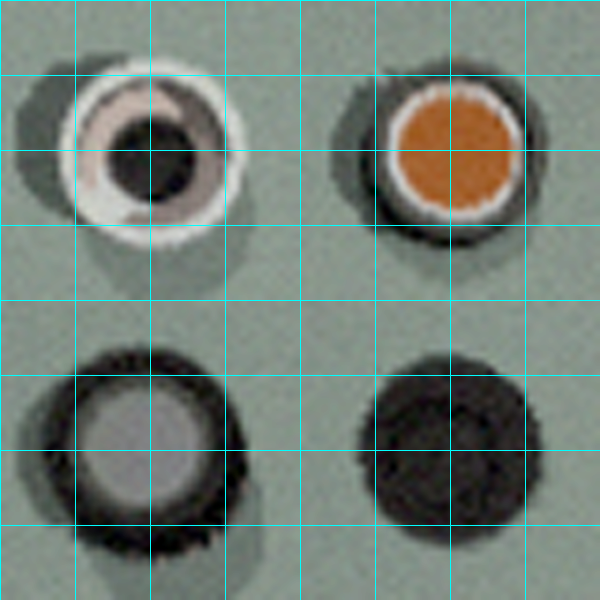

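Crop positions: tube rim centre at px (310.2,229.5), filter rim (363.2,173.8), lens glass (263.9,174.2), cap flange (271.6,275.8).

```bash
python3 - <<'E'
from h import *
T=arm.grab_frame("top")
for n,p,z in(("tube",(310.2,229.5),.058),("filter",(363.2,173.8),.036),("lens",(263.9,174.2),.053),("cap",(271.6,275.8),.014)):print(n,px2w(p,T,z).round(4))
E
```

```text
tube [0.5436 0.0036 0.058 ]
filter [ 0.6622 -0.1107  0.036 ]
lens [0.6603 0.0996 0.053 ]
cap [0.4473 0.0867 0.014 ]
```

```bash
python3 -m jog '[[[-2,-1.4,0],[0,-0.007,0],45],[[0,0,15],[0,0,0],45],[[0,0,15],[0,0,0],45],[[0,0,4],[0,0,0],45],[[0,0,3],[0,0,0],45],[[0,0,2],[0,0,0],45],[[0,0,0],[0,0,0],45],[[0,0,0],[0,0,0],45]]'
python3 -m jog '[[[0,0,2],[0,0,0],45],[[0,0,1],[0,0,0],45],[[0,0,1],[0,0,0],45],[[0,0,1],[0,0,0],45],[[0,0,0],[0,0,0],45],[[0,0,0],[0,0,0],45],[[0,0,0],[0,0,0],45],[[0,0,0],[0,0,0],45]]'
```

```text
time_s: 7.48
eef_pos: [0.4624, -0.3095, 0.2669]
orientation: [[-1.0, -0.0, 0.001], [-0.0, 1.0, -0.001], [-0.001, -0.001, -1.0]]
contact_force: [0.3, 0.2, -1.0]
gripper_width: 0.589
grasp_force: 42.4
time_s: 8.15
eef_pos: [0.4621, -0.3091, 0.2611]
orientation: [[-1.0, -0.0, 0.0], [-0.0, 1.0, 0.001], [-0.0, 0.001, -1.0]]
contact_force: [0.6, 1.8, -1.8]
gripper_width: 0.588
grasp_force: 42.5
```

```bash
python3 -m jog '[[[0,0,1],[0,0,0],45],[[0,0,1],[0,0,0],45],[[0,0,1],[0,0,0],45],[[0,0,0],[0,0,0],45],[[0,0,0],[0,0,0],45],[[0,0,0],[0,0,0],45],[[0,0,0],[0,0,0],45],[[0,0,0],[0,0,0],45]]'
```

```text
time_s: 8.82
eef_pos: [0.4622, -0.3091, 0.26]
orientation: [[-1.0, -0.0, -0.0], [-0.0, 1.0, 0.0], [0.0, 0.0, -1.0]]
contact_force: [-1.9, 5.6, 9.5]
gripper_width: 0.589
grasp_force: 43.5
```

```bash
python3 -m jog '[[[0,0,-1],[0,0,0],70],[[0,0,0],[0,0,0],85],[[0,0,0],[0,0,0],85],[[0,0,0],[0,0,0],85],[[0,0,0],[0,0,0],85],[[0,0,-15],[0,0,0],85],[[0,0,-30],[0,0,0],85],[[0,0,-30],[0,0,0],85]]'
python3 -m jog '[[[-29,29,0],[0,0,0],85],[[-29,29,0],[0,0,0],85],[[-29,29,0],[0,0,0],85],[[-28,28,0],[0,0,0],85],[[-28,28,0],[0,0,0],85],[[-28,28,0],[0,0,0],85],[[-28,27,0],[0,0,0],85],[[0,0,0],[0,0,0],85]]'
python3 - <<'E'
from h import *
T=arm.grab_frame("top");S=arm.grab_frame("side");print(arm.get_state()["eef_pos"],arm.get_state()["orientation"][:,2].round(3))
a=cv2.resize(T["frame"][217:317,412:512,::-1],None,fx=4,fy=4,interpolation=cv2.INTER_CUBIC)
b=cv2.resize(S["frame"][60:160,360:460,::-1],None,fx=4,fy=4,interpolation=cv2.INTER_CUBIC);cv2.imwrite("pics/p2.png",cv2.convertScaleAbs(np.hstack([a,b]),alpha=1.5))
print([ext("long_tube",.4616,-.3083,.062,f).round(1) for f in(T,S)])
for f in(T,S):
    for n in("long_tube","filter_cell"):
        for r in arm.cut_out(f,n)[:1]: print(n,round(r["confidence"],2),np.round(r["extent"],1))
E
```

```text
time_s: 9.48
eef_pos: [0.4614, -0.3089, 0.3332]
orientation: [[-1.0, -0.0, -0.004], [-0.0, 1.0, 0.003], [0.004, 0.003, -1.0]]
contact_force: [0.8, -1.3, 0.1]
gripper_width: 0.992
grasp_force: 0.0
time_s: 10.15
eef_pos: [0.6645, -0.1059, 0.3338]
orientation: [[-1.0, -0.006, 0.003], [-0.006, 1.0, 0.002], [-0.003, 0.002, -1.0]]
contact_force: [-0.4, -0.2, 1.6]
gripper_width: 0.994
grasp_force: 0.0
[ 0.66163273 -0.10980984  0.33339001] [-0.001 -0.    -1.   ]
[array([450.1, 254.6, 483. , 281.5]), array([399.7, 101.1, 423.7, 129.6])]
long_tube 0.56 [449.1 255.7 481.6 278.8]
filter_cell 0.74 [351.9 164.  375.7 187.9]
long_tube 0.78 [403.  100.7 425.4 126. ]
filter_cell 0.79 [300.4 155.1 326.7 178.5]
```

View pics/p2.png

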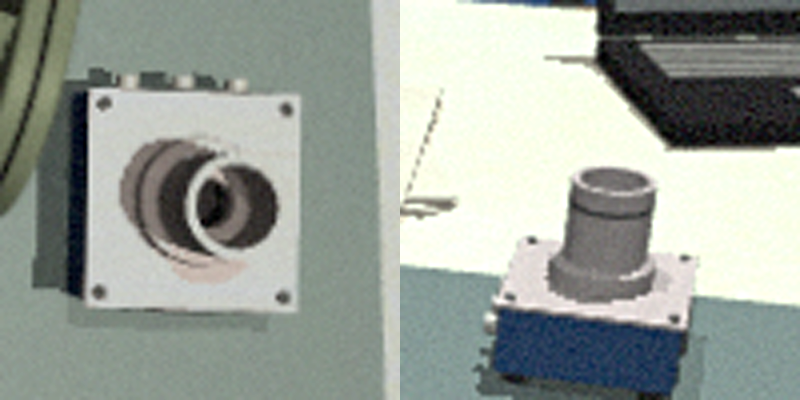

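The tube is fully seated on the collar and upright. Its rim centre is at top px (470.6,268.2) and side px (413.4,105.6). Next is the filter.

```bash
python3 - <<'E'
from h import *
T=arm.grab_frame("top");S=arm.grab_frame("side")
print(px2w((470.6,268.2),T,.12).round(4),px2w((413.4,105.6),S,.12).round(4))
E
python3 -m jog '[[[0,-1.5,35],[0,0,0],85],[[0,0,40],[0,0,0],85],[[0,0,35],[0,0,0],85],[[0,0,25],[0,0,0],85],[[0,0,12],[0,0,0],85],[[0,0,6],[0,0,0],85],[[0,0,0],[0,0,0],60],[[0,0,0],[0,0,0],45]]'
python3 -m jog '[[[0,0,0],[0,0,0],45],[[0,0,0],[0,0,0],45],[[0,0,0],[0,0,0],45],[[0,0,0],[0,0,0],45],[[0,0,0],[0,0,0],45],[[0,0,0],[0,0,0],45],[[0,0,0],[0,0,0],45],[[0,0,0],[0,0,0],45]]'
```

```text
[ 0.4615 -0.3091  0.12  ] [ 0.4599 -0.3031  0.12  ]
time_s: 11.22
eef_pos: [0.6619, -0.1134, 0.1831]
orientation: [[-1.0, 0.0, 0.003], [0.0, 1.0, -0.001], [-0.003, -0.001, -1.0]]
contact_force: [0.6, -0.1, 0.6]
gripper_width: 0.746
grasp_force: 0.0
time_s: 11.88
eef_pos: [0.6625, -0.1132, 0.1844]
orientation: [[-1.0, -0.0, 0.006], [-0.0, 1.0, -0.002], [-0.006, -0.002, -1.0]]
contact_force: [-0.5, -0.6, 6.7]
gripper_width: 0.589
grasp_force: 42.2
```

```bash
python3 -m jog '[[[0,0,-15],[0,0,0],45],[[0,0,-35],[0,0,0],45],[[0,0,-40],[0,0,0],45],[[0,0,-40],[0,0,0],45],[[0,0,-22],[0,0,0],45],[[20,-20,0],[0,0,0],45],[[28,-28,0],[0,0,0],45],[[28,-28,0],[0,0,0],45]]'
python3 -m jog '[[[28,-28,0],[0,0,0],45],[[28,-28,0],[0,0,0],45],[[28,-28,0],[0,0,0],45],[[24,-22,0],[0,0,0],45],[[16,-14,0],[0,0,0],45],[[0,0,0],[0,0,0],45],[[0,0,0],[0,0,0],45],[[0,0,0],[0,0,0],45]]'
python3 - <<'E'
from h import *
T=arm.grab_frame("top");S=arm.grab_frame("side");s=arm.get_state();p=s["eef_pos"];print(p.round(4),s["orientation"][:,2].round(4))
cv2.imwrite("pics/s3.png",cv2.convertScaleAbs(cv2.resize(S["frame"][50:170,360:480,::-1],None,fx=5,fy=5,interpolation=cv2.INTER_CUBIC),alpha=1.5))
n="filter_cell"
for r in arm.cut_out(S,n)[:1]: print(n,round(r["confidence"],2),np.round(r["extent"],1),ext(n,p[0],p[1],p[2]-.1844,S).round(1))
E
```

```text
time_s: 12.55
eef_pos: [0.5844, -0.1885, 0.3352]
orientation: [[-1.0, -0.003, 0.002], [-0.003, 1.0, -0.001], [-0.002, -0.001, -1.0]]
contact_force: [0.4, -1.9, -1.2]
gripper_width: 0.586
grasp_force: 41.9
time_s: 13.22
eef_pos: [0.4613, -0.3084, 0.3338]
orientation: [[-1.0, -0.0, 0.001], [-0.0, 1.0, 0.0], [-0.001, 0.0, -1.0]]
contact_force: [-0.7, 1.1, -1.0]
gripper_width: 0.592
grasp_force: 41.9
[ 0.4618 -0.3079  0.3335] [ 5.e-04  1.e-04 -1.e+00]
filter_cell 0.72 [404.2  74.6 430.4  96.3] [403.6  75.1 427.4  95.4]
```

View pics/s3.png

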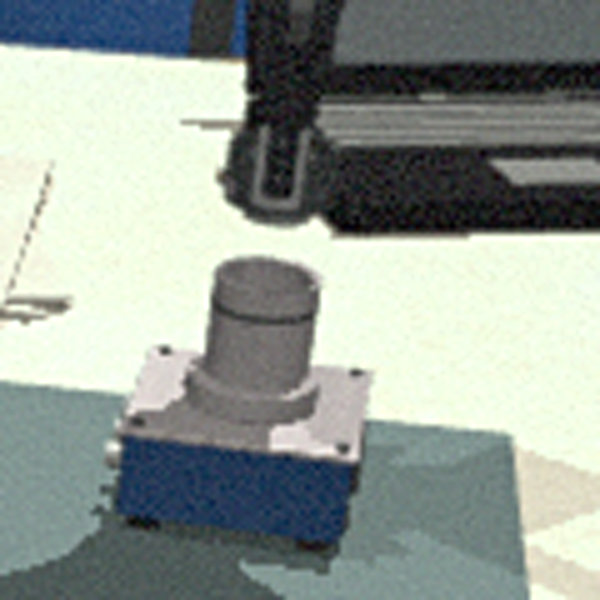

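The filter bottom (crop centre about (276,205)) sits on the tube's axis, whose rim is at (268,275) and leans slightly right. It is aligned to about 1 mm, so I'll lower it.

```bash
python3 -m jog '[[[0,-1,10],[0,0,0],45],[[0,0,10],[0,0,0],45],[[0,0,5],[0,0,0],45],[[0,0,3],[0,0,0],45],[[0,0,2],[0,0,0],45],[[0,0,2],[0,0,0],45],[[0,0,0],[0,0,0],45],[[0,0,0],[0,0,0],45]]'
python3 -m jog '[[[0,0,1],[0,0,0],45],[[0,0,1],[0,0,0],45],[[0,0,1],[0,0,0],45],[[0,0,0.5],[0,0,0],45],[[0,0,0],[0,0,0],45],[[0,0,0],[0,0,0],45],[[0,0,0],[0,0,0],45],[[0,0,0],[0,0,0],45]]'
```

```text
time_s: 14.03
eef_pos: [0.4611, -0.3099, 0.3014]
orientation: [[-1.0, -0.0, 0.0], [-0.0, 1.0, -0.0], [-0.0, -0.0, -1.0]]
contact_force: [0.1, 0.1, -0.4]
gripper_width: 0.589
grasp_force: 41.9
time_s: 14.7
eef_pos: [0.4611, -0.3098, 0.2978]
orientation: [[-1.0, -0.0, 0.0], [-0.0, 1.0, -0.0], [-0.0, -0.0, -1.0]]
contact_force: [-0.5, 0.1, -0.3]
gripper_width: 0.587
grasp_force: 41.8
```

```bash
python3 -m jog '[[[0,0,0.5],[0,0,0],45],[[0,0,0.5],[0,0,0],45],[[0,0,0.5],[0,0,0],45],[[0,0,0.5],[0,0,0],45],[[0,0,0],[0,0,0],45],[[0,0,0],[0,0,0],45],[[0,0,0],[0,0,0],45],[[0,0,0],[0,0,0],45]]'
```

```text
time_s: 15.37
eef_pos: [0.4611, -0.3098, 0.2964]
orientation: [[-1.0, -0.0, 0.0], [-0.0, 1.0, -0.0], [-0.0, -0.0, -1.0]]
contact_force: [-2.0, 2.0, 4.9]
gripper_width: 0.592
grasp_force: 42.3
```

```bash
python3 -m jog '[[[0,0,-0.5],[0,0,0],70],[[0,0,0],[0,0,0],85],[[0,0,0],[0,0,0],85],[[0,0,0],[0,0,0],85],[[0,0,0],[0,0,0],85],[[0,0,-15],[0,0,0],85],[[0,0,-30],[0,0,0],85],[[0,0,-30],[0,0,0],85]]'
python3 -m jog '[[[-18,37,0],[0,0,0],85],[[-18,37,0],[0,0,0],85],[[-18,37,0],[0,0,0],85],[[-18,37,0],[0,0,0],85],[[-18,37,0],[0,0,0],85],[[-18,37,0],[0,0,0],85],[[-18,37,0],[0,0,0],85],[[-18,37,0],[0,0,0],85]]'
python3 -m jog '[[[-18,37,0],[0,0,0],85],[[-18,37,0],[0,0,0],85],[[-18,37,0],[0,0,0],85],[[0,0,30],[0,0,0],85],[[0,0,15],[0,0,0],85],[[0,0,0],[0,0,0],85],[[0,0,0],[0,0,0],85],[[0,0,0],[0,0,0],85]]'
python3 - <<'E'
from h import *
T=arm.grab_frame("top");S=arm.grab_frame("side");print(arm.get_state()["eef_pos"],arm.get_state()["orientation"][:,2].round(3))
a=cv2.resize(T["frame"][217:317,412:512,::-1],None,fx=4,fy=4,interpolation=cv2.INTER_CUBIC)
b=cv2.resize(S["frame"][60:160,360:460,::-1],None,fx=4,fy=4,interpolation=cv2.INTER_CUBIC);cv2.imwrite("pics/p4.png",cv2.convertScaleAbs(np.hstack([a,b]),alpha=1.5))
for f in(T,S):
    for r in arm.cut_out(f,"filter_cell")[:1]: print(round(r["confidence"],2),np.round(r["extent"],1),ext("filter_cell",.4616,-.3083,.112,f).round(1))
    for r in arm.cut_out(f,"lens")[:2]: print(round(r["confidence"],2),np.round(r["extent"],1),ext("lens",.6600,.0985,.0,f).round(1))
E
```

```text
time_s: 16.03
eef_pos: [0.4605, -0.3093, 0.3702]
orientation: [[-1.0, -0.0, -0.003], [-0.0, 1.0, 0.003], [0.003, 0.003, -1.0]]
contact_force: [0.5, -1.1, 0.3]
gripper_width: 0.994
grasp_force: 0.0
time_s: 16.7
eef_pos: [0.6055, -0.0117, 0.3712]
orientation: [[-1.0, -0.0, 0.0], [-0.0, 1.0, -0.0], [-0.0, -0.0, -1.0]]
contact_force: [0.7, -0.6, -0.9]
gripper_width: 0.998
grasp_force: 0.0
time_s: 17.37
eef_pos: [0.6593, 0.0968, 0.3272]
orientation: [[-1.0, 0.0, 0.001], [0.0, 1.0, 0.0], [-0.001, 0.0, -1.0]]
contact_force: [0.2, 0.3, 0.7]
gripper_width: 0.996
grasp_force: 0.0
[0.65959594 0.09663019 0.32828945] [ 0.003  0.    -1.   ]
0.87 [458.4 255.6 489.1 283.8] [457.3 254.9 488.1 282.4]
0.44 [251.1 172.  268.1 188.3] [251.  160.7 278.6 189.7]
0.77 [401.7  89.7 426.3 108.3] [402.   90.1 425.3 110.3]
0.81 [274.6 189.3 303.9 235.2] [274.6 191.4 304.1 232.3]
0.3 [379.8 118.7 433.9 159.8] [274.6 191.4 304.1 232.3]
```

View pics/p4.png

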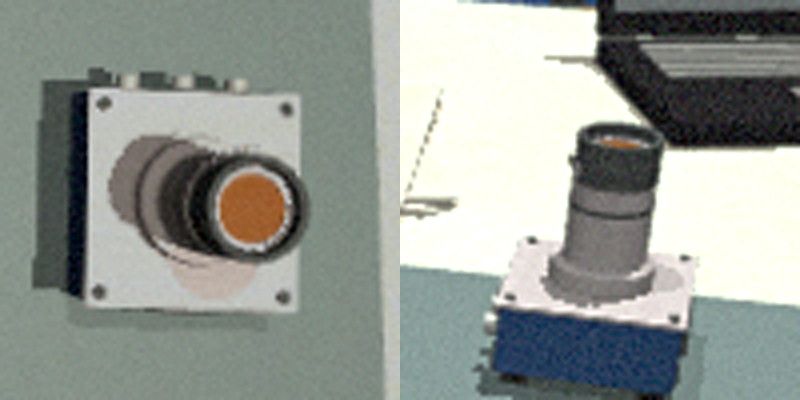

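The filter is seated and upright on the tube: its glass is at top crop (252,209) and the side view shows a straight column. Next is the lens.

```bash
python3 -m jog '[[[-0.5,1.5,30],[0,0,0],85],[[0,0,40],[0,0,0],85],[[0,0,30],[0,0,0],85],[[0,0,15],[0,0,0],85],[[0,0,8],[0,0,0],85],[[0,0,0],[0,0,0],60],[[0,0,0],[0,0,0],45],[[0,0,0],[0,0,0],45]]'
python3 -m jog '[[[0,0,0],[0,0,0],45],[[0,0,0],[0,0,0],45],[[0,0,0],[0,0,0],45],[[0,0,0],[0,0,0],45],[[0,0,0],[0,0,0],45],[[0,0,0],[0,0,0],45],[[0,0,0],[0,0,0],45],[[0,0,0],[0,0,0],45]]'
```

```text
time_s: 18.33
eef_pos: [0.661, 0.0989, 0.2063]
orientation: [[-1.0, -0.0, 0.005], [-0.0, 1.0, 0.001], [-0.005, 0.001, -1.0]]
contact_force: [1.1, 1.3, -0.1]
gripper_width: 0.616
grasp_force: 42.2
time_s: 19.0
eef_pos: [0.6609, 0.0989, 0.2062]
orientation: [[-1.0, -0.0, 0.006], [-0.0, 1.0, 0.0], [-0.006, 0.0, -1.0]]
contact_force: [-0.2, 0.3, 5.7]
gripper_width: 0.617
grasp_force: 42.9
```

```bash
python3 -m jog '[[[0,0,-15],[0,0,0],45],[[0,0,-35],[0,0,0],45],[[0,0,-40],[0,0,0],45],[[0,0,-40],[0,0,0],45],[[0,0,-35],[0,0,0],45],[[0,0,-15],[0,0,0],45],[[10,-20,0],[0,0,0],45],[[16,-32,0],[0,0,0],45]]'
python3 -m jog '[[[18,-37,0],[0,0,0],45],[[18,-37,0],[0,0,0],45],[[18,-37,0],[0,0,0],45],[[18,-37,0],[0,0,0],45],[[18,-37,0],[0,0,0],45],[[18,-37,0],[0,0,0],45],[[18,-37,0],[0,0,0],45],[[18,-37,0],[0,0,0],45]]'
python3 -m jog '[[[16,-32,0],[0,0,0],45],[[10,-20,0],[0,0,0],45],[[4,-8,0],[0,0,0],45],[[0,0,0],[0,0,0],45],[[0,0,0],[0,0,0],45],[[0,0,0],[0,0,0],45],[[0,0,0],[0,0,0],45],[[0,0,0],[0,0,0],45]]'
python3 - <<'E'
from h import *
S=arm.grab_frame("side");s=arm.get_state();p=s["eef_pos"];print(p.round(4),s["orientation"][:,2].round(4))
cv2.imwrite("pics/s5.png",cv2.convertScaleAbs(cv2.resize(S["frame"][40:160,360:480,::-1],None,fx=5,fy=5,interpolation=cv2.INTER_CUBIC),alpha=2))
n="lens"
for r in arm.cut_out(S,n)[:1]: print(n,round(r["confidence"],2),np.round(r["extent"],1),ext(n,p[0],p[1],p[2]-.2062,S).round(1))
E
```

```text
time_s: 19.67
eef_pos: [0.6339, 0.0487, 0.3863]
orientation: [[-1.0, -0.005, 0.005], [-0.005, 1.0, 0.001], [-0.005, 0.001, -1.0]]
contact_force: [-0.4, -1.5, -3.1]
gripper_width: 0.617
grasp_force: 42.9
time_s: 20.33
eef_pos: [0.4877, -0.2504, 0.3835]
orientation: [[-1.0, -0.0, -0.001], [-0.0, 1.0, 0.001], [0.001, 0.001, -1.0]]
contact_force: [1.5, -0.7, -1.9]
gripper_width: 0.619
grasp_force: 42.9
time_s: 21.0
eef_pos: [0.4602, -0.3079, 0.3832]
orientation: [[-1.0, -0.003, -0.0], [-0.003, 1.0, 0.0], [0.0, 0.0, -1.0]]
contact_force: [-0.6, 0.9, -2.8]
gripper_width: 0.615
grasp_force: 42.8
[ 0.4602 -0.3081  0.3832] [-1.e-04  4.e-04 -1.e+00]
lens 0.63 [406.6  52.5 429.9  86.1] [405.3  51.3 432.1  83.8]
```

View pics/s5.png

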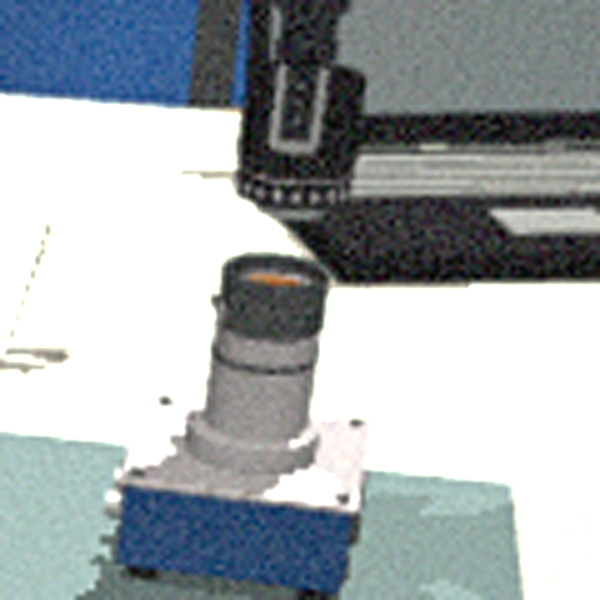

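```bash
python3 - <<'E'
from h import *
S=arm.grab_frame("side");g=S["frame"].astype(float).mean(2)
p=arm.get_state()["eef_pos"]
for r in (74,76,92,94,97,100,102): print(r,g[r,398:434].round().astype(int).tolist())
def left(x,y,z,R,sgn):
    q=w2px(np.c_[x+R*np.cos(A),y+R*np.sin(A),0*A+z],S);i=(sgn*q[:,0]).argmax();return q[i].round(2)
zb=p[2]-.2062
print("lens",[ (left(p[0],p[1],zb+h,.027,-1),left(p[0],p[1],zb+h,.027,1)) for h in(.012,.03)])
print("filt",[ (left(.4611,-.3085,h,.026,-1),left(.4611,-.3085,h,.026,1)) for h in(.146,.135,.125)])
E
```

```text
74 [103, 105, 100, 96, 97, 95, 99, 101, 99, 43, 24, 44, 32, 25, 32, 31, 11, 15, 6, 11, 9, 25, 23, 12, 17, 21, 5, 25, 12, 20, 17, 23, 45, 84, 84, 81]
76 [164, 164, 161, 157, 166, 160, 165, 161, 100, 65, 26, 33, 22, 27, 30, 34, 24, 41, 41, 47, 59, 61, 50, 47, 47, 39, 45, 60, 51, 46, 35, 33, 67, 96, 93, 90]
92 [159, 162, 159, 158, 160, 160, 138, 65, 45, 22, 29, 23, 33, 28, 34, 30, 33, 32, 19, 21, 31, 34, 28, 40, 49, 44, 28, 9, 14, 7, 14, 12, 24, 17, 16, 17]
94 [161, 158, 160, 162, 164, 164, 75, 32, 35, 33, 37, 49, 60, 73, 63, 63, 69, 63, 49, 53, 49, 41, 41, 30, 26, 29, 39, 51, 33, 14, 22, 22, 10, 19, 12, 18]
97 [160, 163, 158, 161, 149, 135, 49, 17, 29, 33, 31, 36, 29, 31, 35, 35, 39, 37, 38, 43, 42, 37, 34, 42, 34, 30, 30, 63, 113, 110, 109, 109, 106, 98, 108, 95]
100 [160, 162, 159, 165, 77, 45, 60, 28, 29, 34, 33, 29, 38, 36, 35, 37, 30, 39, 34, 35, 40, 37, 29, 42, 30, 25, 47, 131, 162, 163, 160, 160, 160, 161, 163, 161]
102 [159, 159, 162, 166, 168, 76, 61, 41, 26, 23, 34, 34, 38, 40, 31, 41, 37, 42, 33, 41, 42, 39, 23, 34, 38, 26, 48, 138, 161, 166, 160, 162, 161, 163, 156, 161]
lens [(array([405.56,  76.04]), array([428.91,  77.5 ])), (array([406.47,  68.41]), array([430.03,  69.84]))]
filt [(array([403.4 ,  93.75]), array([425.41,  95.23])), (array([402.88,  98.17]), array([424.77,  99.67])), (array([402.4 , 102.15]), array([424.19, 103.66]))]
```

The lens hangs upright above the filter, about 0.6 px to the right of the column axis, which is 1.5 mm toward −x. I'll correct that while lowering.

```bash
python3 -m jog '[[[-1.5,-1.4,8],[0,0,0],45],[[0,0,9],[0,0,0],45],[[0,0,5],[0,0,0],45],[[0,0,3],[0,0,0],45],[[0,0,2],[0,0,0],45],[[0,0,2],[0,0,0],45],[[0,0,1],[0,0,0],45],[[0,0,0],[0,0,0],45]]'
python3 -m jog '[[[0,0,1],[0,0,0],45],[[0,0,1],[0,0,0],45],[[0,0,1],[0,0,0],45],[[0,0,1],[0,0,0],45],[[0,0,1],[0,0,0],45],[[0,0,0],[0,0,0],45],[[0,0,0],[0,0,0],45],[[0,0,0],[0,0,0],45]]'
```

```text
time_s: 21.82
eef_pos: [0.461, -0.3107, 0.3531]
orientation: [[-1.0, -0.0, -0.0], [-0.0, 1.0, 0.0], [0.0, 0.0, -1.0]]
contact_force: [0.3, -0.0, -2.0]
gripper_width: 0.618
grasp_force: 42.8
time_s: 22.48
eef_pos: [0.4611, -0.3107, 0.3482]
orientation: [[-1.0, -0.0, 0.0], [-0.0, 1.0, -0.0], [-0.0, -0.0, -1.0]]
contact_force: [0.1, 0.1, -2.2]
gripper_width: 0.616
grasp_force: 42.8
```

```bash
python3 -m jog '[[[0,0,1],[0,0,0],45],[[0,0,0.5],[0,0,0],45],[[0,0,0.5],[0,0,0],45],[[0,0,0.5],[0,0,0],45],[[0,0,0],[0,0,0],45],[[0,0,0],[0,0,0],45],[[0,0,0],[0,0,0],45],[[0,0,0],[0,0,0],45]]'
```

```text
time_s: 23.15
eef_pos: [0.4612, -0.3108, 0.3462]
orientation: [[-1.0, -0.0, 0.001], [-0.0, 1.0, -0.001], [-0.001, -0.001, -1.0]]
contact_force: [-1.0, 0.1, 2.8]
gripper_width: 0.617
grasp_force: 43.2
```

```bash
python3 -m jog '[[[0,0,-0.5],[0,0,0],70],[[0,0,0],[0,0,0],85],[[0,0,0],[0,0,0],85],[[0,0,0],[0,0,0],85],[[0,0,0],[0,0,0],85],[[0,0,-15],[0,0,0],85],[[0,0,-35],[0,0,0],85],[[0,0,-30],[0,0,0],85]]'
python3 -m jog '[[[1.5,39.5,0],[0,0,0],85],[[1.5,39.5,0],[0,0,0],85],[[1.5,39.5,0],[0,0,0],85],[[1.5,39.5,0],[0,0,0],85],[[1.5,39.5,0],[0,0,0],85],[[1.5,39.5,0],[0,0,0],85],[[1.5,39.5,0],[0,0,0],85],[[1.5,39.5,0],[0,0,0],85]]'
python3 -m jog '[[[1.5,39.5,0],[0,0,0],85],[[1.5,39.5,0],[0,0,0],85],[[0,0,40],[0,0,0],85],[[0,0,40],[0,0,0],85],[[0,0,20],[0,0,0],85],[[0,0,0],[0,0,0],85],[[0,0,0],[0,0,0],85],[[0,0,0],[0,0,0],85]]'
python3 - <<'E'
from h import *
T=arm.grab_frame("top");S=arm.grab_frame("side");print(arm.get_state()["eef_pos"],arm.get_state()["orientation"].round(3))
a=cv2.resize(T["frame"][217:317,412:512,::-1],None,fx=4,fy=4,interpolation=cv2.INTER_CUBIC)
b=cv2.resize(S["frame"][60:160,360:460,::-1],None,fx=4,fy=4,interpolation=cv2.INTER_CUBIC);cv2.imwrite("pics/p6.png",cv2.convertScaleAbs(np.hstack([a,b]),alpha=1.5))
for f in(T,S):
    for r in arm.cut_out(f,"lens")[:2]: print(round(r["confidence"],2),np.round(r["extent"],1),ext("lens",.4611,-.3083,.140,f).round(1))
    for r in arm.cut_out(f,"dust_cap")[:2]: print(round(r["confidence"],2),np.round(r["extent"],1),ext("dust_cap",.4450,.0865,.0,f).round(1))
E
```

```text
time_s: 23.82
eef_pos: [0.4608, -0.3104, 0.426]
orientation: [[-1.0, -0.0, -0.002], [-0.0, 1.0, 0.002], [0.002, 0.002, -1.0]]
contact_force: [1.4, -1.5, 0.1]
gripper_width: 0.99
grasp_force: 0.0
time_s: 24.48
eef_pos: [0.4484, 0.0071, 0.4265]
orientation: [[-1.0, 0.0, 0.001], [0.0, 1.0, -0.0], [-0.001, -0.0, -1.0]]
contact_force: [1.0, 0.2, 0.3]
gripper_width: 0.996
grasp_force: 0.0
time_s: 25.15
eef_pos: [0.447, 0.0842, 0.3279]
orientation: [[-1.0, 0.0, 0.003], [0.0, 1.0, 0.0], [-0.003, 0.0, -1.0]]
contact_force: [0.3, -0.2, -0.3]
gripper_width: 1.0
grasp_force: 0.0
[0.44722952 0.0840282  0.32863465] [[-1.     0.     0.005]
 [ 0.     1.     0.   ]
 [-0.005  0.    -1.   ]]
0.61 [465.1 256.3 502.8 285.3] [461.1 254.7 499.7 285.3]
0.96 [392.1 217.9 420.  245.9] [390.2 217.4 419.3 245.3]
```

View pics/p6.png

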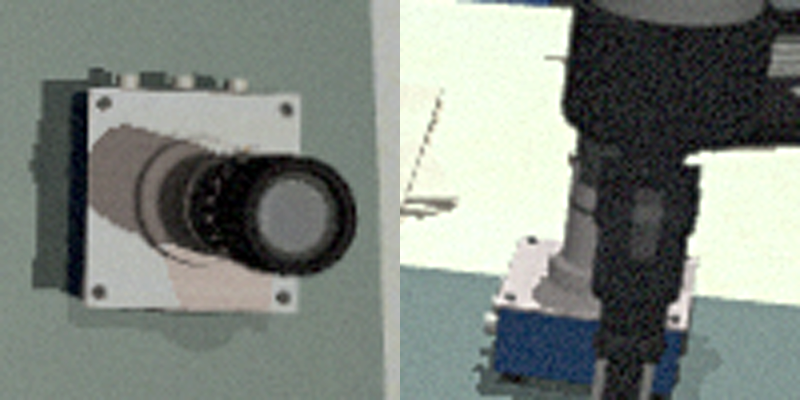

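The lens sits on the column in the top view, with its glass at crop (296,213); the arm blocks the side view. Next I'll grip the cap.

```bash
python3 -m jog '[[[1.5,2.5,30],[0,0.004,0],85],[[0,0,40],[0,0,0],85],[[0,0,35],[0,0,0],85],[[0,0,20],[0,0,0],85],[[0,0,9],[0,0,0],85],[[0,0,4],[0,0,0],85],[[0,0,0],[0,0,0],50],[[0,0,0],[0,0,0],20]]' 30
python3 -m jog '[[[0,0,0],[0,0,0],20],[[0,0,0],[0,0,0],20],[[0,0,0],[0,0,0],20],[[0,0,0],[0,0,0],20],[[0,0,0],[0,0,0],20],[[0,0,0],[0,0,0],20],[[0,0,0],[0,0,0],20],[[0,0,0],[0,0,0],20]]'
```

```text
time_s: 26.12
eef_pos: [0.4452, 0.0868, 0.1896]
orientation: [[-1.0, -0.0, -0.001], [-0.0, 1.0, -0.0], [0.001, -0.0, -1.0]]
contact_force: [0.1, 0.0, 0.7]
gripper_width: 0.741
grasp_force: 0.0
time_s: 26.78
eef_pos: [0.4448, 0.0868, 0.1896]
orientation: [[-1.0, -0.0, -0.002], [-0.0, 1.0, -0.0], [0.002, -0.0, -1.0]]
contact_force: [-1.8, 0.0, 7.5]
gripper_width: 0.292
grasp_force: 29.2
```

```bash
python3 -m jog '[[[0,0,-15],[0,0,0],20],[[0,0,-35],[0,0,0],20],[[0,0,-40],[0,0,0],20],[[0,0,-40],[0,0,0],20],[[0,0,-40],[0,0,0],20],[[0,0,-40],[0,0,0],20],[[0,0,-25],[0,0,0],20],[[0,0,0],[0,0,0],20]]'
python3 -m jog '[[[-1,-20,0],[0,0,0],20],[[-1.5,-38,0],[0,0,0],20],[[-1.5,-39,0],[0,0,0],20],[[-1.5,-39,0],[0,0,0],20],[[-1.5,-39,0],[0,0,0],20],[[-1.5,-39,0],[0,0,0],20],[[-1.5,-39,0],[0,0,0],20],[[-1.5,-39,0],[0,0,0],20]]'
python3 -m jog '[[[-1.5,-39,0],[0,0,0],20],[[-1.5,-36,0],[0,0,0],20],[[-1,-20,0],[0,0,0],20],[[0,-9,0],[0,0,0],20],[[0,0,0],[0,0,0],20],[[0,0,0],[0,0,0],20],[[0,0,0],[0,0,0],20],[[0,0,0],[0,0,0],20]]'
python3 - <<'E'
from h import *
S=arm.grab_frame("side");s=arm.get_state();p=s["eef_pos"];print(p.round(4),s["orientation"][:,2].round(4))
cv2.imwrite("pics/s7.png",cv2.convertScaleAbs(cv2.resize(S["frame"][30:150,360:480,::-1],None,fx=5,fy=5,interpolation=cv2.INTER_CUBIC),alpha=2.5))
n="dust_cap"
for r in arm.cut_out(S,n)[:1]: print(n,round(r["confidence"],2),np.round(r["extent"],1),ext(n,p[0],p[1],p[2]-.1896,S).round(1))
for r in arm.cut_out(S,"lens")[:1]: print(round(r["confidence"],2),np.round(r["extent"],1),ext("lens",.4611,-.3083,.14,S).round(1))
def lr(x,y,z,R):
    q=w2px(np.c_[x+R*np.cos(A),y+R*np.sin(A),0*A+z],S);return q[q[:,0].argmin()].round(1),q[q[:,0].argmax()].round(1)
print("flange",lr(p[0],p[1],p[2]-.1896+.011,.026),"lens",lr(.4611,-.3083,.195,.027),lr(.4611,-.3083,.175,.027))
E
```

```text
time_s: 27.45
eef_pos: [0.4466, 0.0869, 0.4308]
orientation: [[-1.0, -0.0, 0.011], [-0.0, 1.0, 0.0], [-0.011, 0.0, -1.0]]
contact_force: [0.4, -0.3, -0.7]
gripper_width: 0.294
grasp_force: 29.6
time_s: 28.12
eef_pos: [0.4558, -0.2069, 0.4223]
orientation: [[-1.0, 0.0, -0.005], [0.0, 1.0, 0.001], [0.005, 0.001, -1.0]]
contact_force: [1.4, -0.4, -0.8]
gripper_width: 0.291
grasp_force: 29.7
time_s: 28.78
eef_pos: [0.4607, -0.3075, 0.4231]
orientation: [[-1.0, -0.002, -0.004], [-0.002, 1.0, 0.001], [0.004, 0.001, -1.0]]
contact_force: [-0.4, -0.0, -0.8]
gripper_width: 0.29
grasp_force: 29.7
[ 0.4608 -0.3076  0.4233] [-4.e-03  3.e-04 -1.e+00]
dust_cap 0.45 [409.1  46.4 433.4  60.1] [408.3  37.4 431.8  59.4]
0.79 [401.1  66.6 428.5  99.2] [403.1  67.1 429.3  99.1]
flange (array([408.5,  52.1]), array([431.6,  53.4])) lens (array([405.4,  73.5]), array([428.8,  75. ])) (array([404.4,  81.9]), array([427.6,  83.4]))
```

View pics/s7.png

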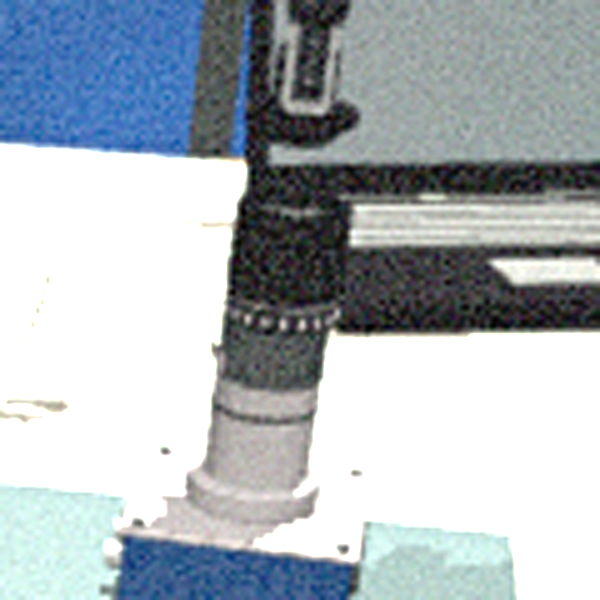

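The lens is fully seated and the column is straight. The cap flange's right edge is near crop (357,118), so I'll check how it lines up with the lens numerically.

```bash
python3 - <<'E'
from h import *
f=[arm.grab_frame("side")["frame"].astype(float) for _ in range(4)];g=np.mean(f,0).mean(2)
print("cols 402..437")
for r in (50,52,54,56,58,73,76,80,84,88,97,100): print(r,g[r,402:438].round().astype(int).tolist())
E
```

```text
cols 402..437
50 [35, 40, 31, 33, 34, 48, 51, 30, 21, 11, 17, 16, 8, 21, 58, 73, 73, 70, 70, 61, 60, 58, 66, 71, 37, 26, 33, 54, 62, 64, 66, 66, 64, 66, 65, 67]
52 [36, 37, 30, 33, 34, 48, 46, 21, 14, 14, 17, 17, 12, 15, 19, 31, 38, 37, 43, 49, 55, 54, 46, 23, 19, 23, 25, 17, 17, 34, 64, 66, 66, 64, 66, 64]
54 [37, 30, 30, 36, 38, 52, 51, 24, 19, 18, 10, 15, 23, 19, 15, 13, 15, 15, 17, 13, 12, 14, 19, 8, 21, 16, 16, 17, 14, 27, 65, 67, 66, 66, 67, 65]
56 [37, 36, 33, 34, 39, 52, 49, 28, 12, 20, 15, 17, 11, 12, 14, 18, 19, 13, 19, 13, 20, 15, 11, 13, 21, 28, 44, 53, 65, 67, 68, 65, 65, 66, 64, 65]
58 [38, 34, 33, 36, 45, 51, 51, 22, 17, 20, 12, 30, 49, 38, 30, 27, 24, 24, 17, 16, 21, 18, 18, 28, 46, 66, 65, 66, 65, 65, 68, 65, 66, 65, 66, 62]
73 [160, 159, 160, 160, 133, 51, 8, 15, 17, 11, 15, 11, 17, 16, 22, 23, 36, 42, 22, 22, 21, 28, 18, 21, 11, 24, 16, 25, 63, 86, 84, 81, 84, 83, 83, 84]
76 [161, 162, 166, 166, 81, 19, 17, 18, 18, 14, 22, 19, 15, 15, 12, 15, 19, 17, 16, 21, 9, 16, 14, 19, 16, 16, 16, 31, 94, 95, 92, 93, 89, 91, 95, 92]
80 [160, 160, 164, 129, 50, 14, 15, 19, 17, 21, 20, 11, 19, 24, 23, 19, 10, 18, 15, 17, 15, 20, 22, 14, 14, 15, 16, 17, 28, 24, 24, 20, 21, 28, 21, 22]
84 [158, 164, 166, 76, 18, 15, 19, 17, 14, 24, 14, 19, 17, 18, 14, 24, 22, 19, 12, 19, 11, 12, 19, 24, 15, 17, 17, 24, 27, 22, 30, 23, 19, 28, 24, 27]
88 [160, 162, 147, 57, 14, 18, 17, 14, 17, 22, 17, 15, 16, 20, 22, 18, 21, 17, 16, 20, 20, 21, 21, 16, 19, 18, 23, 26, 28, 27, 16, 24, 20, 24, 29, 25]
97 [142, 134, 51, 28, 27, 32, 36, 37, 32, 34, 37, 35, 40, 32, 32, 33, 30, 28, 30, 32, 31, 29, 31, 61, 110, 112, 108, 109, 108, 93, 105, 95, 105, 108, 107, 111]
100 [74, 50, 54, 32, 29, 31, 37, 31, 34, 35, 34, 35, 33, 41, 35, 37, 37, 35, 35, 30, 33, 26, 46, 130, 164, 162, 160, 160, 161, 161, 160, 161, 160, 160, 161, 158]
```

```bash
python3 -m jog '[[[2.6,-2.5,8],[0,-0.004,0],20],[[0,0,9],[0,0,0],20],[[0,0,5],[0,0,0],20],[[0,0,3],[0,0,0],20],[[0,0,2],[0,0,0],20],[[0,0,2],[0,0,0],20],[[0,0,1],[0,0,0],20],[[0,0,0],[0,0,0],20]]'
python3 -m jog '[[[0,0,1],[0,0,0],20],[[0,0,1],[0,0,0],20],[[0,0,1],[0,0,0],20],[[0,0,1],[0,0,0],20],[[0,0,1],[0,0,0],20],[[0,0,0],[0,0,0],20],[[0,0,0],[0,0,0],20],[[0,0,0],[0,0,0],20]]'
```

```text
time_s: 29.8
eef_pos: [0.458, -0.3117, 0.393]
orientation: [[-1.0, -0.0, -0.0], [-0.0, 1.0, 0.0], [0.0, 0.0, -1.0]]
contact_force: [0.5, 0.1, -0.9]
gripper_width: 0.287
grasp_force: 29.7
time_s: 30.47
eef_pos: [0.4579, -0.3117, 0.3882]
orientation: [[-1.0, -0.0, 0.0], [-0.0, 1.0, -0.0], [-0.0, -0.0, -1.0]]
contact_force: [-0.3, -0.1, 0.2]
gripper_width: 0.295
grasp_force: 29.7
```

```bash
python3 -m jog '[[[0,0,1],[0,0,0],20],[[0,0,0.7],[0,0,0],20],[[0,0,0.7],[0,0,0],20],[[0,0,0.6],[0,0,0],20],[[0,0,0],[0,0,0],20],[[0,0,0],[0,0,0],20],[[0,0,0],[0,0,0],20],[[0,0,0],[0,0,0],20]]'
```

```text
time_s: 31.13
eef_pos: [0.458, -0.3117, 0.3856]
orientation: [[-1.0, -0.0, 0.0], [-0.0, 1.0, -0.0], [-0.0, -0.0, -1.0]]
contact_force: [-0.6, 1.3, 3.1]
gripper_width: 0.295
grasp_force: 30.0
```

Seated at the expected height. Release, retreat and check.

```bash
python3 -m jog '[[[0,0,0],[0,0,0],50],[[0,0,0],[0,0,0],85],[[0,0,0],[0,0,0],85],[[0,0,0],[0,0,0],85],[[0,0,0],[0,0,0],85],[[0,0,-15],[0,0,0],85],[[0,0,-35],[0,0,0],85],[[0,0,-30],[0,0,0],85]]'
python3 -m jog '[[[-20,30,0],[0,0,0],85],[[-20,30,0],[0,0,0],85],[[-20,30,0],[0,0,0],85],[[-20,30,0],[0,0,0],85],[[-20,30,0],[0,0,0],85],[[0,0,0],[0,0,0],85],[[0,0,0],[0,0,0],85],[[0,0,0],[0,0,0],85]]'
python3 - <<'E'
from h import *
T=arm.grab_frame("top");S=arm.grab_frame("side")
a=cv2.resize(T["frame"][217:317,422:522,::-1],None,fx=4,fy=4,interpolation=cv2.INTER_CUBIC)
b=cv2.resize(S["frame"][40:140,360:460,::-1],None,fx=4,fy=4,interpolation=cv2.INTER_CUBIC);cv2.imwrite("pics/p8.png",cv2.convertScaleAbs(np.hstack([a,b]),alpha=2.2))
for f in(T,S):
    for n,z in(("dust_cap",.196),("lens",.14)):
        for r in arm.cut_out(f,n)[:1]: print(n,round(r["confidence"],2),np.round(r["extent"],1),ext(n,.4605,-.3085,z,f).round(1))
    for r in arm.cut_out(f,"short_tube")[:1]:print(np.round(r["extent"]))
E
```

```text
time_s: 31.8
eef_pos: [0.4577, -0.3115, 0.4649]
orientation: [[-1.0, -0.0, -0.002], [-0.0, 1.0, 0.002], [0.002, 0.002, -1.0]]
contact_force: [0.9, -0.8, 0.1]
gripper_width: 0.994
grasp_force: 0.0
time_s: 32.47
eef_pos: [0.5578, -0.1617, 0.4649]
orientation: [[-1.0, -0.001, -0.001], [-0.001, 1.0, -0.0], [0.001, -0.0, -1.0]]
contact_force: [-0.4, -0.3, -0.4]
gripper_width: 0.997
grasp_force: 0.0
dust_cap 0.58 [474.5 261.  485.8 279.2] [471.3 255.8 500.6 285.3]
lens 0.59 [467.8 255.6 483.5 283.9] [461.2 255.  499.8 285.6]
[349. 272. 377. 294.]
dust_cap 0.58 [409.4  51.7 427.8  74.9] [406.5  54.1 429.5  75.7]
lens 0.96 [401.6  70.9 429.4  97.7] [403.3  67.1 429.6  99. ]
[406. 171. 431. 196.]
```

View pics/p8.png

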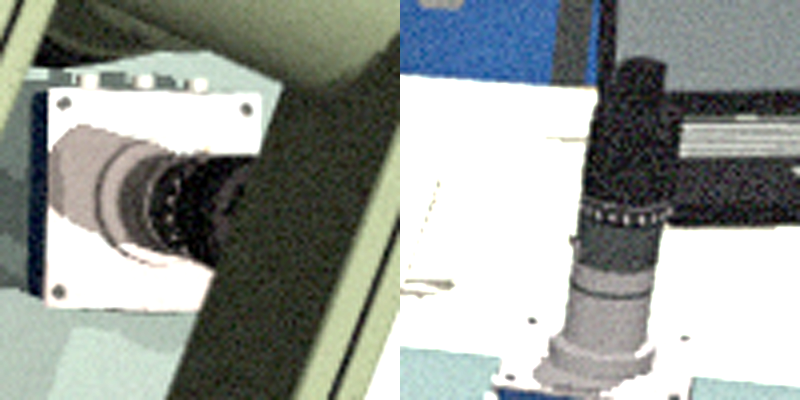

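The side view shows the whole column upright. The cap's knob is at crop (642,75), its top row is 54 against 54 predicted, and the flange sits flush on the lens. The short tube has not moved. I'm handing in.

```bash
python3 -c "
from rig import arm;print(arm.sign_off())"
```

```text
the job is handed in; nothing more can be done
None
```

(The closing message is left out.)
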